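Release the sprung chamber cover of the bench meter

ROBOT

A 6-joint arm with a two-finger parallel gripper is mounted at the origin on a cart in front of the work surface, level with it; the furniture and walls round the work are solid. World frame = base frame: x ahead of the robot, y to its left, z up, the work surface at z = 0. Lengths are in m, angles in rad, forces in N, time in s.
With the tool pointing down it reaches from about 0.25 to 0.8 m from the base axis. Payload 8.5 kg.
Tool frame: the origin (TCP) lies midway between the tips of the shut fingers; the grasp point (between the pads) lies 19 mm behind it; z points along the fingers, y is the direction in which the jaws open and shut (so a half turn about z gives the same grasp; the last joint's range is limited). The gripper opens to 85 mm and grips with 20 to 120 N. Pads are 22 mm wide; open, the fingers measure 114 mm over their backs; the gripper's body (76 mm by 85 mm) begins 54 mm behind the grasp point. The pads swing forward as they close: fully open they stand 13 mm farther back than shut.
Start: joints at [1.312, 0.238, -0.013, 1.319, 0, 1.571], TCP at [0.134, 0.507, 0.231] pointing down, gripper open.
Joint ranges: [-2.66, 2.66], [-1.03, 1.9], [-1.14, 1.46], [-1.82, 2.27], [-1.45, 1.34], [-3.14, 3.14]. Speed limits (rad/s): [2.22, 2.22, 2.79, 3.14, 3.14, 3.14].

INTERFACE

Orientations are given as a unit quaternion [w, x, y, z].
In Python, from plant import ctrl gives the robot as it stands. The module is installed in compiled form; this text tells all that it offers.
- The arm moves only by the shell command python3 -m pendant 'ROWS' [FORCE]. ROWS is JSON, a list of rows, each a list of 7 numbers: the shift along the tool's x, y, z in m, then the turn, a rotation vector about the tool's x, y, z in rad, then the opening, from -1 (shut) to 1 (fully open). In form: [[x, y, z, ax, ay, az, fingers], ...]. A call has 1 to 20 rows; each row shifts and turns the commanded pose from where the row before left it, along the tool's axes as they then stand; what a row does not reach is not made up. A row lasts 1/12 s, in which the tool goes at most 41.7 mm and 7.16 degrees, less where a joint would pass 70% of its speed; a pose out of reach is approached as far as the arm can. A call is refused whole if a number of a shift passes 0.0417 or a number of a turn 0.125, either way. A call with a gripper value outside its range is refused whole. The fingers move at their own pace and stop on an object; FORCE is the grip in N (left out, the last holds). Time passes only in rows, so rows that do not move let the fingers close. It gives the time, the measured TCP pose, the force and the opening at its end, in the units of the state.
- ctrl.get_state(): the state, without advancing time (a new reading comes with each control period).
- ctrl.read_camera(name): name is "side" or "top" or "wrist"; returns a dict with "frame" (384x512x3 uint8, blue, green, red), "camera_matrix" (3x3 intrinsics, pixels), "R" (3x3) and "t" (3): a world point X has camera coordinates R X + t. Camera axes: x right, y down, z forward; pixel columns grow to the right and rows downward; lengths in m; the calibration is good to about 2 mm. A picture is of the moment at which its call begins. There is no depth.
- ctrl.hand_in(): hands the job in, once; it reports no verdict.
Trained networks look in the newest picture that a camera, given by its name, has taken for a name from the list of things; names that differ only in an ending like _2 or _b are one class to them, and where a whole thing is asked for, a point or a joint stands for the part that bears it (a point fixed in the world has none). Each returns a list of dicts, best first, with "conf" (0 to 1); they miss things now and then, are a little off and sometimes report something else, mostly with a low value. They report only what shows in the picture. A call takes as long as a camera call. They do not tell look-alikes from the thing itself.
- ctrl.look_for(camera, target): "position" ([x, y, z] in m, in world coordinates, good to about 4 mm: the middle of the surface that is visible of it).
The state is a dict: "time_s": time; "joint_positions": joint angles; "qvel": joint speeds; "joint_efforts": joint torques, N m; "tcp_pos": TCP position; "tool_rot": TCP orientation; "wrist_force": force on the tool from outside, world axes, zero at the start; "ft_torque": the same for the moment, N m; "opening": finger opening in m.
Only numpy, scipy, OpenCV 4.12 (cv2) and the standard library are available. Lean on these libraries where they do the work, as an engineer would, in place of code of your own. Each camera call takes 0.05 s, during which the arm holds its last target. There are 200 camera calls.

TASK

Two small white bench meters stand on the table, each with a grey cover held down by a black thumb latch. On the larger meter, the one with the wide cover, slide the latch sideways along its slot to the far end, the way the moulded arrowheads point, so that the cover springs up and stays wide open for the next cuvettes; then take your hand away. Leave the latch of the smaller meter where it is.

Things in the scene. Friction and masses are not known exactly. Their poses are not given: they have to be found in the camera images.
- reader_latch_top (a point): Top centre of the black ribbed thumb piece on the LARGER meter's latch, moving with it. Piece: 16 mm along x, 12 mm along y, its top 13.5 mm above the meter's flat deck, which is free 35 mm to both sides along y. Axes: z up; y along the slot, the way that releases (left as one faces the meter); x away from the robot, to the cover, whose near edge lies 26 mm beyond this point.
- reader_latch (a joint): Travel of the larger meter's latch along its slot, m: 0 closed, 0.016 at the far end; the cover comes free at about 0.010. It slides with 1 to 2 N, has no spring and stays where it is left. The meter is 150 x 124 x 50 mm, heavy and does not shift.
- reader_cover (a joint): Angle of the larger meter's grey cover (74 mm in x, 80 mm in y, hinged at its far edge), rad: 0 shut, about 1.75 wide open, past upright. When freed, a weak spring (under 1 N at the near edge) swings it up in about 1 s; if the gripper stands over it, it waits against that and goes on when the gripper is lifted away.
- pocket_latch (a joint): Travel of the like latch on the SMALLER meter (124 x 90 x 40 mm, cover only 34 mm wide), m: 0 closed, 0.016 released. It is to stay closed.
There are look-alikes about, which are no part of the job. What is shaped like the part that bears pocket_latch but pink is not meant.

How it is judged:
On the way, in this order (a step that is already met when the one before it is completed fails the run):
1. the larger meter's latch is slid far enough to free its cover (value of joint reader_latch above 0.009 m).
2. the cover has sprung wide open (value of joint reader_cover above 1.3 rad), for 0.2 s.
At the end, for the whole second after the job is handed in: The larger meter's latch is slid at least 9 mm along its slot, its cover stands open by more than 1.3 rad (75 degrees) and at rest, and the smaller meter's latch is within 5 mm of closed (value of joint reader_cover above 1.3 rad and velocity of joint reader_cover below 0.2 rad/s and value of joint reader_latch above 0.009 m and value of joint pocket_latch below 0.005 m); the robot touches nothing.
It fails at once if the smaller meter's latch is slid more than 5 mm (value of joint pocket_latch above 0.005 m).
It also fails if it takes over 26 s, if anything falls off the work surface, if the arm or the gripper's body presses on something with over 40 N, if the wrist force passes 120 N, or if a joint passes its speed limit or range.

## Working session

There is one attempt and no reset: what is moved stays moved. The work goes in short steps, Python scripts to look and compute and a shell command to move; the robot and the scene stay as the last step left them, time stands still between calls to the robot, and variables do not carry over. Pictures are saved under pics/ and viewed, about 8 in all and at most 12, crops included, and the job is handed in when it is done.

```bash
mkdir -p pics
python3 - <<'E'
from plant import ctrl
import cv2,numpy as np
s=ctrl.get_state();print(s['time_s'],s['tcp_pos'],s['tool_rot'],s['opening'])
fs=[]
for c in ("top","side"):
    r=ctrl.read_camera(c);fs.append(r['frame']);print(c,r['camera_matrix'].tolist() if hasattr(r['camera_matrix'],'tolist') else r['camera_matrix'],np.round(r['R'],3).tolist(),np.round(r['t'],3))
    for n in ("reader_latch_top","reader_latch","reader_cover","pocket_latch"):
        for d in ctrl.look_for(c,n):
            X=np.array(d['position']);p=np.array(r['camera_matrix'])@(np.array(r['R'])@X+np.array(r['t']))
            print(c,n,round(d['conf'],2),np.round(X,3),np.round(p[:2]/p[2]))
    cv2.imwrite(f'pics/{c}.png',r['frame'])
E
```

```text
0.0 [0.13424493 0.50712602 0.23069737] [-7.98961969e-05  1.29024795e-01  9.91641120e-01 -6.95920915e-04] 0.0852201645474942
top [[423.2130934847349, 0.0, 249.3474143956436], [0.0, 423.2130934847349, 187.97576401047988], [0.0, 0.0, 1.0]] [[0.014, -1.0, -0.012], [-0.998, -0.013, -0.068], [0.068, 0.013, -0.998]] [-0.065  0.495  1.291]
top reader_latch 0.37 [ 0.458 -0.368  0.064] [354. 201.]
top reader_cover 0.71 [ 0.515 -0.37   0.054] [353. 182.]
top pocket_latch 0.36 [0.393 0.253 0.05 ] [145. 220.]
side [[471.7922377694454, 0.0, 260.5789233128666], [0.0, 471.7922377694454, 189.13783615947042], [0.0, 0.0, 1.0]] [[0.879, -0.476, -0.022], [-0.181, -0.291, -0.94], [0.441, 0.83, -0.342]] [-0.452  0.158  1.214]
side reader_latch_top 0.48 [ 0.452 -0.379  0.054] [315. 249.]
side reader_latch 0.44 [ 0.452 -0.381  0.055] [316. 248.]
side reader_cover 0.76 [ 0.508 -0.378  0.055] [334. 242.]
side pocket_latch 0.38 [ 0.46  -0.111  0.041] [262. 214.]
side pocket_latch 0.38 [0.368 0.062 0.045] [208. 200.]
```

View pics/top.png

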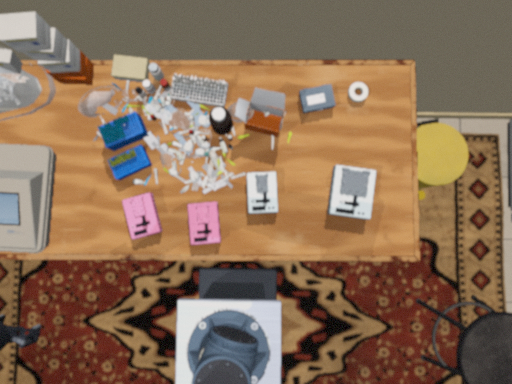

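View pics/side.png

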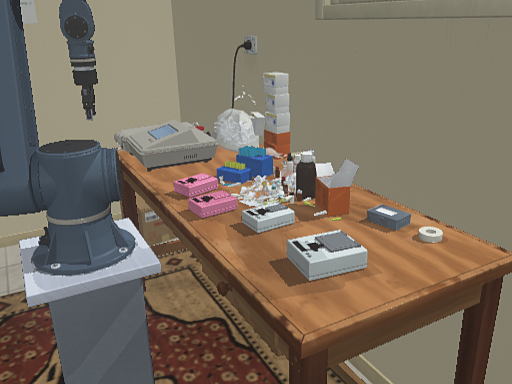

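The top view shows the larger white meter at about (353,192) with its latch near (353,208), turned slightly clockwise. The small white meter is at (262,193) and the pink look-alikes are at (141,215) and (204,223). The networks' latch fix is about (0.455, -0.375), so I'm moving over there.

```bash
python3 -m pendant '[[-0.0387,0.0102,0,0,0,0,-1],[-0.0387,0.0102,0,0,0,0,-1],[-0.0387,0.0102,0,0,0,0,-1],[-0.0387,0.0102,0,0,0,0,-1],[-0.0387,0.0102,0,0,0,0,-1],[-0.0128,-0.0354,0,0,0,0,-1],[-0.0128,-0.0354,0,0,0,0,-1],[-0.0128,-0.0354,0,0,0,0,-1],[-0.0128,-0.0354,0,0,0,0,-1],[-0.0128,-0.0354,0,0,0,0,-1],[-0.0128,-0.0354,0,0,0,0,-1],[-0.0128,-0.0354,0,0,0,0,-1],[-0.0128,-0.0354,0,0,0,0,-1],[-0.0128,-0.0354,0,0,0,0,-1],[-0.0128,-0.0354,0,0,0,0,-1],[-0.0128,-0.0354,0,0,0,0,-1],[-0.0128,-0.0354,0,0,0,0,-1],[-0.0128,-0.0354,0,0,0,0,-1]]' && python3 -m pendant '[[-0.0128,-0.0354,0,0,0,0,-1],[-0.0128,-0.0354,0,0,0,0,-1],[-0.0128,-0.0354,0,0,0,0,-1],[-0.0128,-0.0354,0,0,0,0,-1],[-0.0128,-0.0354,0,0,0,0,-1],[-0.0128,-0.0354,0,0,0,0,-1],[-0.0128,-0.0354,0,0,0,0,-1],[-0.0128,-0.0354,0,0,0,0,-1],[0,0,0,0,0,-0.07,-1],[0,0,0,0,0,-0.066,-1],[0,0,0,0,0,0,-1]]'
python3 - <<'E'
from plant import ctrl
import cv2,numpy as np
s=ctrl.get_state();print(s['joint_positions'])
c="wrist";r=ctrl.read_camera(c)
print(np.round(r['R'],3).tolist(),np.round(r['t'],3))
for n in ("reader_latch_top","reader_latch","reader_cover","pocket_latch"):
        for d in ctrl.look_for(c,n):
            X=np.array(d['position']);p=np.array(r['camera_matrix'])@(np.array(r['R'])@X+np.array(r['t']))
            print(c,n,round(d['conf'],2),np.round(X,3),np.round(p[:2]/p[2]))
cv2.imwrite('pics/w1.png',r['frame']); np.savez('w1.npz',**r)
E
```

```text
time_s: 2.0
tcp_pos: [0.3773, 0.0181, 0.2316]
tool_rot: [0.0, 0.129, 0.992, 0.0]
wrist_force: [0.8, -0.3, 0.1]
opening: -0.0003
time_s: 2.92
tcp_pos: [0.4038, -0.281, 0.231]
tool_rot: [-0.0, 0.061, 0.998, 0.0]
wrist_force: [0.3, 0.9, 0.2]
opening: -0.0001
[-6.07872139e-01  1.82048732e-01 -8.74819243e-02  1.30182287e+00
 -8.72889644e-05 -4.86405525e-01]
[[0.121, 0.993, 0.001], [0.957, -0.117, 0.265], [0.263, -0.031, -0.964]] [ 0.23  -0.452  0.263]
wrist reader_latch_top 0.56 [ 0.452 -0.372  0.059] [173. 225.]
wrist reader_latch 0.54 [ 0.456 -0.375  0.059] [171. 229.]
wrist reader_cover 0.91 [ 0.494 -0.368  0.058] [183. 259.]
wrist pocket_latch 0.63 [ 0.46  -0.109  0.046] [406. 201.]
```

View pics/w1.png

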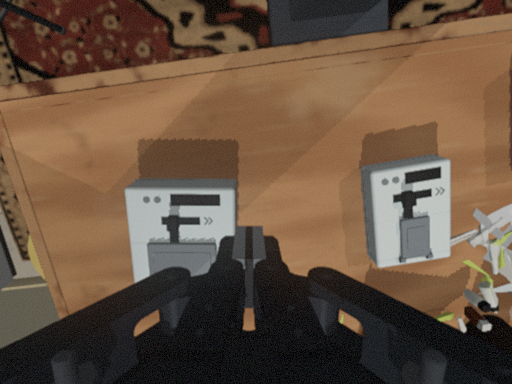

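The wrist view (image right is world +y) shows the large meter square to the tool, with its arrowheads (208,221) pointing to +y. The black latch is around (175,225). I'll zoom in.

Run:
```python
import cv2,numpy as np
f=cv2.imread('pics/w1.png');cv2.imwrite('pics/w1c.png',cv2.resize(f[170:290,120:250],None,fx=5,fy=5,interpolation=cv2.INTER_CUBIC))
d=np.load('w1.npz');K,R,t=d['camera_matrix'],d['R'],d['t']
C=-R.T@t
for z in (.05,.0635):
  for p in [(130,181),(238,181),(162,221),(200,221),(174,221),(174,240),(150,241),(215,241)]:
    v=R.T@np.linalg.solve(K,[*p,1]);X=C+v*(z-C[2])/v[2];print(z,p,np.round(X,4))
```

```text
0.05 (130, 181) [ 0.3987 -0.4116  0.05  ]
0.05 (238, 181) [ 0.4131 -0.2941  0.05  ]
0.05 (162, 221) [ 0.449 -0.386  0.05 ]
0.05 (200, 221) [ 0.4543 -0.3431  0.05  ]
0.05 (174, 221) [ 0.4507 -0.3724  0.05  ]
0.05 (174, 240) [ 0.4738 -0.3768  0.05  ]
0.05 (150, 241) [ 0.4717 -0.4046  0.05  ]
0.05 (215, 241) [ 0.4808 -0.3299  0.05  ]
0.0635 (130, 181) [ 0.3961 -0.4059  0.0635]
0.0635 (238, 181) [ 0.4098 -0.2932  0.0635]
0.0635 (162, 221) [ 0.4443 -0.3813  0.0635]
0.0635 (200, 221) [ 0.4493 -0.3402  0.0635]
0.0635 (174, 221) [ 0.4459 -0.3683  0.0635]
0.0635 (174, 240) [ 0.4681 -0.3725  0.0635]
0.0635 (150, 241) [ 0.466  -0.3991  0.0635]
0.0635 (215, 241) [ 0.4748 -0.3275  0.0635]
```

View pics/w1c.png

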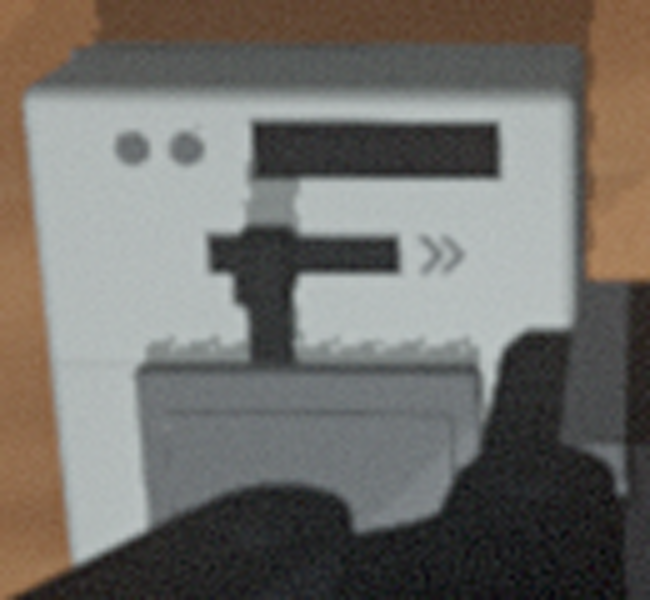

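Thumb piece top is at about (0.450, -0.371, 0.0635), and the tool is already square to the slot. Going to the closed (-y) side of the piece and above it.

```bash
python3 -m pendant '[[-0.0132,-0.0279,0,0,0,0,-1],[-0.0132,-0.0279,0,0,0,0,-1],[-0.0132,-0.0279,0,0,0,0,-1],[-0.0132,-0.0279,0,0,0,0,-1],[0,0,0.036,0,0,0,-1],[0,0,0.036,0,0,0,-1],[0,0,0.036,0,0,0,-1],[0,0,0.036,0,0,0,-1],[0,0,0,0,0,0,-1],[0,0,0,0,0,0,-1]]'
python3 - <<'E'
from plant import ctrl
import cv2,numpy as np
s=ctrl.get_state();print(s['tcp_pos'])
c="wrist";r=ctrl.read_camera(c)
K,R,t=[np.array(r[k]) for k in('camera_matrix','R','t')]
for n in ("reader_latch_top","reader_latch"):
        for d in ctrl.look_for(c,n):
            X=np.array(d['position']);p=K@(R@X+t)
            print(c,n,round(d['conf'],2),np.round(X,3),np.round(p[:2]/p[2]))
p=K@(R@np.array(s['tcp_pos'])+t);print('tcp px',p[:2]/p[2])
for X in [(.45,-.371,.0635)]:
  p=K@(R@np.array(X)+t);print('latch est px',p[:2]/p[2])
cv2.imwrite('pics/w2.png',r['frame']); np.savez('w2.npz',**r)
E
```

```text
time_s: 4.0
tcp_pos: [0.4421, -0.3963, 0.0866]
tool_rot: [-0.001, 0.061, 0.998, 0.001]
wrist_force: [0.7, -0.6, 1.7]
opening: 0.0001
[ 0.44206308 -0.3962659   0.08657765]
wrist reader_latch_top 0.6 [ 0.452 -0.368  0.062] [298. 236.]
wrist reader_latch 0.6 [ 0.455 -0.377  0.063] [284. 243.]
tcp px [249.56683388 244.35240491]
latch est px [293.47579213 234.69326986]
```

View pics/w2.png

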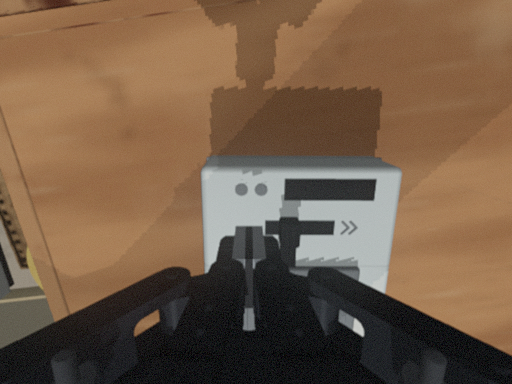

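The tip at (249,243) is over the deck to the left of the thumb piece at (289,228). I'll take 5 mm more clearance, then go down next to it and check the force.

```bash
python3 -m pendant '[[0,-0.005,0,0,0,0,-1],[0,0,0.011,0,0,0,-1],[0,0,0.01,0,0,0,-1],[0,0,0.006,0,0,0,-1],[0,0,0.003,0,0,0,-1],[0,0,0,0,0,0,-1],[0,0,0,0,0,0,-1]]'
```

```text
time_s: 4.73
tcp_pos: [0.4422, -0.4024, 0.0575]
tool_rot: [-0.0, 0.061, 0.998, -0.0]
wrist_force: [0.1, -0.2, 0.7]
opening: 0.0001
```

```bash
python3 -m pendant '[[0,0.003,0,0,0,0,-1],[0,0.003,0,0,0,0,-1],[0,0.003,0,0,0,0,-1],[0,0.003,0,0,0,0,-1],[0,0,0,0,0,0,-1]]'; python3 -m pendant '[[0,0.002,0,0,0,0,-1],[0,0.002,0,0,0,0,-1],[0,0.002,0,0,0,0,-1],[0,0,0,0,0,0,-1]]';python3 -m pendant '[[0,0.002,0,0,0,0,-1],[0,0.002,0,0,0,0,-1],[0,0,0,0,0,0,-1]]'
python3 - <<'E'
from plant import ctrl
import cv2
f=ctrl.read_camera("wrist")['frame']
cv2.imwrite('pics/w3.png',cv2.resize(f[140:290,180:410],None,fx=3,fy=3,interpolation=cv2.INTER_CUBIC))
E
```

```text
time_s: 5.15
tcp_pos: [0.4437, -0.3897, 0.0575]
tool_rot: [-0.0, 0.061, 0.998, 0.0]
wrist_force: [-0.7, -0.7, 0.0]
opening: -0.0001
time_s: 5.48
tcp_pos: [0.4444, -0.3842, 0.0574]
tool_rot: [-0.0, 0.061, 0.998, -0.0]
wrist_force: [-0.6, -0.4, -0.8]
opening: 0.0001
time_s: 5.73
tcp_pos: [0.4449, -0.3804, 0.0574]
tool_rot: [0.0, 0.061, 0.998, -0.0]
wrist_force: [0.0, -1.1, -0.3]
opening: -0.0004
```

View pics/w3.png

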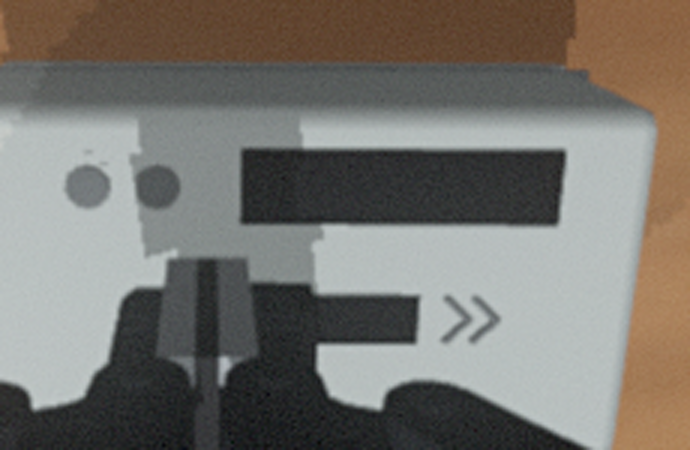

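The piece sits against the tip's right side (right edge at crop x=315, slot end at 418). Pushing on until the force rises at the stop.

```bash
python3 -m pendant '[[0,0.002,0,0,0,0,-1],[0,0.002,0,0,0,0,-1],[0,0.002,0,0,0,0,-1],[0,0.002,0,0,0,0,-1],[0,0,0,0,0,0,-1]]'; python3 -m pendant '[[0,0.002,0,0,0,0,-1],[0,0.001,0,0,0,0,-1],[0,0,0,0,0,0,-1]]'
python3 - <<'E'
from plant import ctrl
import cv2
f=ctrl.read_camera("wrist")['frame']
cv2.imwrite('pics/w4.png',cv2.resize(f[140:290,180:410],None,fx=3,fy=3,interpolation=cv2.INTER_CUBIC))
E
```

```text
time_s: 6.2
tcp_pos: [0.4459, -0.3721, 0.0574]
tool_rot: [0.0, 0.061, 0.998, 0.0]
wrist_force: [0.5, -0.5, 0.4]
opening: -0.0001
time_s: 6.45
tcp_pos: [0.4462, -0.3693, 0.0573]
tool_rot: [-0.0, 0.061, 0.998, 0.0]
wrist_force: [-0.3, 0.3, -1.0]
opening: -0.0
```

View pics/w4.png

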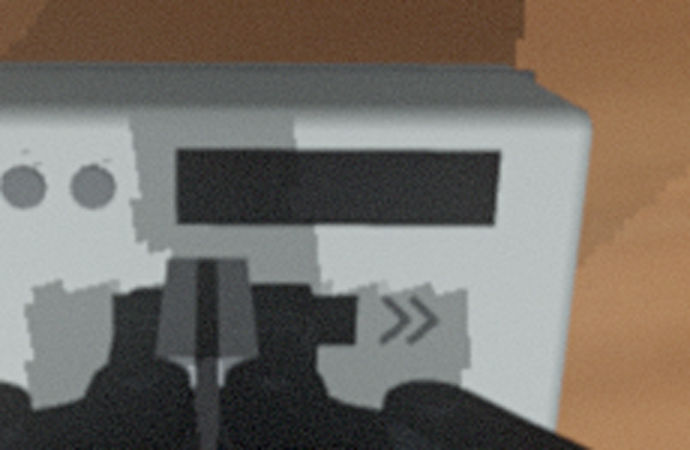

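A new shadow around the latch shows the cover is lifting. Pushing a few mm further to the stop.

```bash
python3 -m pendant '[[0,0.001,0,0,0,0,-1],[0,0.001,0,0,0,0,-1],[0,0,0,0,0,0,-1]]'; python3 -m pendant '[[0,0.001,0,0,0,0,-1],[0,0,0,0,0,0,-1]]'
```

```text
time_s: 6.75
tcp_pos: [0.4463, -0.3687, 0.0574]
tool_rot: [-0.0, 0.062, 0.998, -0.001]
wrist_force: [-2.0, -6.4, -2.0]
opening: 0.0
time_s: 6.92
tcp_pos: [0.4463, -0.3686, 0.0574]
tool_rot: [-0.0, 0.062, 0.998, -0.002]
wrist_force: [-2.2, -9.8, -3.5]
opening: 0.0001
```

At the stop (about 10 N). Backing off and retreating toward the robot and up.

```bash
python3 -m pendant '[[0,-0.004,0,0,0,0,-1],[0,-0.004,0,0,0,0,-1],[0.01,0,-0.01,0,0,0,-1],[0.02,0,-0.02,0,0,0,-1],[0.025,0,-0.025,0,0,0,-1],[0.025,0,-0.03,0,0,0,-1],[0.025,0,-0.03,0,0,0,-1],[0.02,0,-0.03,0,0,0,-1],[0,0.04,0,0,0,0,-1],[0,0.04,0,0,0,0,-1],[0,0.04,0,0,0,0,-1],[0,0.04,0,0,0,0,-1],[0,0.04,0,0,0,0,-1],[0,0,0,0,0,0,-1],[0,0,0,0,0,0,-1],[0,0,0,0,0,0,-1],[0,0,0,0,0,0,-1],[0,0,0,0,0,0,-1],[0,0,0,0,0,0,-1]]'
python3 - <<'E'
from plant import ctrl
import cv2,numpy as np
a=ctrl.read_camera("side")['frame'];b=ctrl.read_camera("top")['frame']
g=lambda f,x,y:cv2.resize(f[y:y+130,x:x+100],None,fx=4,fy=4,interpolation=cv2.INTER_CUBIC)
cv2.imwrite('pics/end.png',np.hstack([g(a,275,170),g(b,310,120)]))
for n in("reader_latch_top","reader_cover"):
  for c in("side","top"):
    print(n,c,[(round(d['conf'],2),np.round(d['position'],3)) for d in ctrl.look_for(c,n)])
E
```

```text
time_s: 8.5
tcp_pos: [0.3458, -0.1618, 0.2022]
tool_rot: [-0.0, 0.063, 0.998, 0.0]
wrist_force: [-0.4, -1.0, -0.1]
opening: 0.0002
reader_latch_top side [(0.42, array([ 0.452, -0.361,  0.053]))]
reader_latch_top top []
reader_cover side [(0.65, array([ 0.553, -0.38 ,  0.092])), (0.22, array([ 0.46 , -0.109,  0.044]))]
reader_cover top [(0.85, array([ 0.555, -0.378,  0.098]))]
```

View pics/end.png

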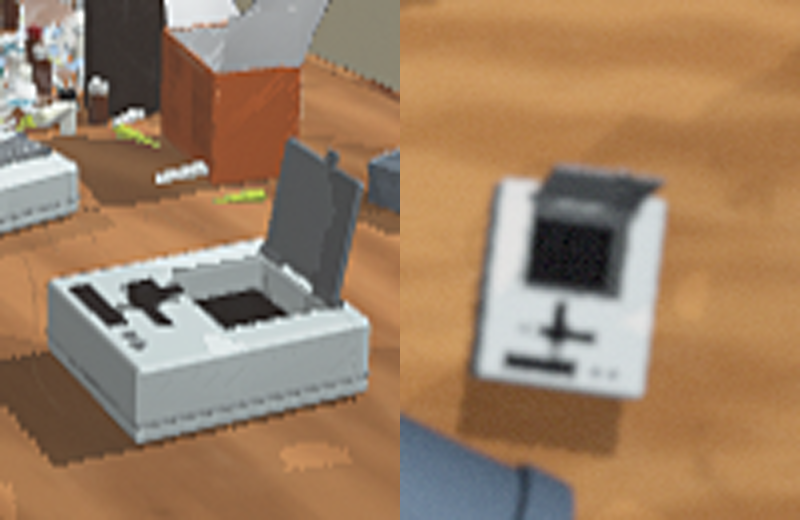

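The side view shows the cover standing wide open, past upright, and the latch at the slot's far end. The gripper is clear of everything, so I'm handing in.

```bash
python3 -c "
from plant import ctrl
print(ctrl.hand_in())"
```

```text
the job is handed in; nothing more can be done
None
```

The larger meter's cover is open and the job is handed in. I slid its latch with the shut fingers in the direction of the arrowheads until it met the end stop at about 10 N. Then I backed off and moved the gripper clear, to about 0.2 m above the table.

- **Cover and latch:** the last side and top pictures, at about 8.5 s, show the cover wide open, past upright, and the latch at the far end of its slot. I judged both by eye; I did not measure the cover angle or whether it was at rest.
- **Contact:** the wrist force was about 1 N, within noise, so the gripper was touching nothing.
- **Smaller meter:** the gripper never came down near it. I did not look at its latch again at the end.
- **Check that missed:** the network did not find the large meter's latch point in the last top picture. In the side picture it put it about 18 mm further along y than before the push, which agrees with the full 16 mm of travel.

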